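# Sort the bass guitar hardware into its trays

## Robot

A 7-joint arm with a two-finger parallel gripper is mounted at the origin on the work surface. World frame = base frame: x ahead of the robot, y to its left, z up, the work surface at z = 0. Lengths are in m, angles in rad, forces in N, time in s.
With the tool pointing down it reaches from about 0.425 to 0.875 m from the base axis. Payload 4.7 kg.
Tool frame: the origin (TCP) lies midway between the tips of the shut fingers; the grasp point (between the pads) lies 19 mm behind it; z points along the fingers, y is the direction in which the jaws open and shut (so a half turn about z gives the same grasp; the last joint's range is limited). The gripper opens to 87 mm and grips with 3 to 60 N. Pads are 19 mm wide; open, the fingers measure 117 mm over their backs; the gripper's body (75 mm by 190 mm) begins 51 mm behind the grasp point.
Start: joints at [1.143, 0.321, -0.07, 1.45, 0.023, 1.371, -0.057], TCP at [0.278, -0.588, 0.223] pointing down, gripper open.
Joint ranges: [-2.86, 2.86], [-0.3, 2.09], [-1.38, 1.24], [0.06, 2.45], [-1.56, 4.7], [0.09, 2.05], [-2.69, 2.69]. Speed limits (rad/s): [2.57, 2.57, 3.14, 3.14, 3.14, 3.14, 3.14].

## Interface

Orientations are given as a rotation vector (axis times angle).
In Python, from bench import get_state, eyes, job gives the robot as it stands. The module is installed in compiled form; this text tells all that it offers.
- The arm moves only by the shell command python3 -m jog 'ROWS' [FORCE]. ROWS is JSON, a list that holds one entry, the list of rows, each a list of 5 numbers: the opening, from 0 (shut) to 1 (fully open), then the shift along the tool's x, y, z in units of 40 mm (1.0 is 40 mm), then the turn about the tool's z in units of 5 degrees (1.0 is 5 degrees). In form: [[[jaw, dx, dy, dz, turn], ...]]. A call has 1 to 10 rows; each row shifts and turns the commanded pose from where the row before left it, along the tool's axes as they then stand; what a row does not reach is not made up. A row lasts 1/8 s, in which the tool goes at most 62.5 mm and 10.7 degrees, less where a joint would pass 70% of its speed; a pose out of reach is approached as far as the arm can. A call is refused whole if a number of a shift passes 1 or a number of a turn 1, either way. A call with a gripper value outside its range is refused whole. The fingers move at their own pace and stop on an object; FORCE is the grip in N (left out, the last holds). Time passes only in rows, so rows that do not move let the fingers close. It gives the time, the measured TCP pose, the force and the opening at its end, in the units of the state.
- get_state(): the state, without advancing time (a new reading comes with each control period).
- eyes.get_image(name): name is "scene" or "top"; returns (picture, depth): 420x560x3 uint8, red, green, blue; 420x560 float32, m along the optical axis (not along the pixel's ray), 0 where there is no reading.
- eyes.camera_params(name): a dict with "camera_matrix" (3x3 intrinsics, pixels), "pose" (4x4, takes a point from camera to world coordinates). Camera axes: x right, y down, z forward; pixel columns grow to the right and rows downward; lengths in m; the calibration is good to about 2 mm. A picture is of the moment at which its call begins. camera_params takes no time and is no camera call.
- job.close_job(): hands the job in, once; it reports no verdict.
The state is a dict: "time": time; "joint_positions": joint angles; "qd": joint speeds; "joint_torque": joint torques, N m; "position": TCP position; "tool_rot": TCP orientation; "ft_force": force on the tool from outside, world axes, zero at the start; "torque": the same for the moment, N m; "grip_width": opening from 0.0 (shut) to 1.0 (fully open).
Only numpy, scipy, OpenCV 4.12 (cv2) and the standard library are available. Lean on these libraries where they do the work, as an engineer would, in place of code of your own. Each camera call takes 0.05 s, during which the arm holds its last target. There are 200 camera calls.

## Task

Sort the loose bass guitar parts on the bench into their trays: the two gold tuning machines into the pale maple tray and the two black ones into the dark walnut tray, one to each bay and standing with the post up (the colour of the metal decides, not that of the button), and the rosewood bridge flat in the middle of the green tray, saddle side up. Leave the blue cup and the white glue bottle standing where they are.

Things in the scene. Friction and masses are not known exactly. Their poses are not given: they have to be found in the camera images.
- tuner_gold_white: loose bass tuning machine, gold housing and post, white button, 70 g; stands on its housing, post up, any yaw. Housing 30 (x) x 28 (y) x 18 (z) mm; origin at the centre of its underside; z up along the post (tip 46 mm high; 24 mm wide to z 21, then 16 to 12). A shaft runs along +y to the button (34 x 13 x 17 mm, y 32 to 45 mm). Grip across the housing's x faces
- tuner_gold_red: loose bass tuning machine, gold housing and post, red-brown button, 70 g; stands on its housing, post up, any yaw. Housing 30 (x) x 28 (y) x 18 (z) mm; origin at the centre of its underside; z up along the post (tip 46 mm high; 24 mm wide to z 21, then 16 to 12). A shaft runs along +y to the button (34 x 13 x 17 mm, y 32 to 45 mm). Grip across the housing's x faces
- tuner_black_white: loose bass tuning machine, black housing and post, white button, 70 g; stands on its housing, post up, any yaw. Housing 30 (x) x 28 (y) x 18 (z) mm; origin at the centre of its underside; z up along the post (tip 46 mm high; 24 mm wide to z 21, then 16 to 12). A shaft runs along +y to the button (34 x 13 x 17 mm, y 32 to 45 mm). Grip across the housing's x faces
- tuner_black_red: loose bass tuning machine, black housing and post, red-brown button, 70 g; stands on its housing, post up, any yaw. Housing 30 (x) x 28 (y) x 18 (z) mm; origin at the centre of its underside; z up along the post (tip 46 mm high; 24 mm wide to z 21, then 16 to 12). A shaft runs along +y to the button (34 x 13 x 17 mm, y 32 to 45 mm). Grip across the housing's x faces
- bridge: loose dark rosewood guitar bridge, 60 g, 154 mm long along x: middle part 64 x 30 (y) x 10 (z) mm, each wing 45 long, 24 wide, 7 high; white saddle strip 2 mm proud of the top at y = -8 mm, four white pins at y = +5. Origin at the centre of its underside, z up. Starts flat, saddle up, x within 0.3 rad of world x; grip across y at the middle
- tray_maple: pale maple tray for the gold tuning machines. Outer 94 (x) x 183 (y) x 16 mm high, fixed, walls, divider and floor 5 mm thick; a divider makes two bays of 84 x 84 mm, centred at y = +44.5 and -44.5 mm. Origin at the centre of its underside, z up; its y within 0.12 rad of the world's y
- tray_walnut: dark brown walnut tray for the black tuning machines. Outer 94 (x) x 183 (y) x 16 mm high, fixed, walls, divider and floor 5 mm thick; a divider makes two bays of 84 x 84 mm, centred at y = +44.5 and -44.5 mm. Origin at the centre of its underside, z up; its y within 0.12 rad of the world's y
- tray_green: green tray for the bridge, no divider. Outer 94 (x) x 183 (y) x 16 mm high, fixed, walls and floor 5 mm thick: inside 84 x 173 mm, so the bridge fits only with its length along the tray's y (either way round). Origin at the centre of its underside, z up; its y within 0.12 rad of the world's y
- cup: blue ceramic cup among the parts, 68 mm wide at the rim, 75 mm high; origin at the centre of its underside. To be left standing
- glue: white glue bottle with an orange cap behind the trays, 52 mm thick, 130 mm high; origin at the centre of its underside. To be left standing
Not all that is in view belongs to the job. What is shaped like the tuner_gold_white but pink or turquoise is not meant. Leave any pink or turquoise look-alike of the tuner_gold_red alone.

How it is judged:
By the outcome, as a careful person would: the job done as asked, in the order asked, and still so for the second after the job is handed in, with the robot touching nothing.
It also fails if it takes over 104 s, if anything falls off the work surface, if the arm or the gripper's body presses on something with over 40 N, if the wrist force passes 120 N, or if a joint passes its speed limit or range.

## Working session

There is one attempt and no reset: what is moved stays moved. The work goes in short steps, Python scripts to look and compute and a shell command to move; the robot and the scene stay as the last step left them, time stands still between calls to the robot, and variables do not carry over. Pictures are saved under pics/ and viewed, about 12 in all and at most 16, crops included, and the job is handed in when it is done.

```bash
mkdir -p pics
python3 - <<'E'
from bench import get_state, eyes
import cv2,numpy as np
for n in("scene","top"):
    im,d=eyes.get_image(n); cv2.imwrite(f"pics/{n}0.png",cv2.cvtColor(im,cv2.COLOR_RGB2BGR)); np.save(f"{n}0.npy",d)
    print(n,{k:np.round(v,3).tolist() for k,v in eyes.camera_params(n).items()})
s=get_state();print({k:np.round(v,3) for k,v in s.items()})
E
```

```text
scene {'camera_matrix': [[401.279, 0.0, 284.251], [0.0, 401.279, 210.565], [0.0, 0.0, 1.0]], 'pose': [[-0.868, 0.388, -0.31, 0.757], [0.496, 0.676, -0.545, 0.462], [-0.001, -0.627, -0.779, 0.673], [0.0, 0.0, 0.0, 1.0]]}
top {'camera_matrix': [[398.228, 0.0, 280.531], [0.0, 398.228, 206.554], [0.0, 0.0, 1.0]], 'pose': [[-0.0, -0.994, 0.108, 0.412], [-1.0, -0.002, -0.024, 0.007], [0.024, -0.108, -0.994, 0.839], [0.0, 0.0, 0.0, 1.0]]}
{'time': np.float64(0.1), 'joint_positions': array([ 1.143,  0.322, -0.07 ,  1.452,  0.023,  1.371, -0.057]), 'qd': array([ 0.002, -0.002,  0.   , -0.005, -0.001, -0.001,  0.001]), 'joint_torque': array([ 0.0000e+00, -4.9257e+01, -4.0600e-01, -3.1340e+01, -6.4000e-02,
        4.0000e-02,  0.0000e+00]), 'position': array([ 0.278, -0.587,  0.222]), 'tool_rot': array([-3.064e+00, -6.880e-01,  1.000e-03]), 'ft_force': array([-0.158, -0.285,  0.139]), 'torque': array([0.036, 0.016, 0.013]), 'grip_width': np.float64(0.999)}
```

View pics/top0.png

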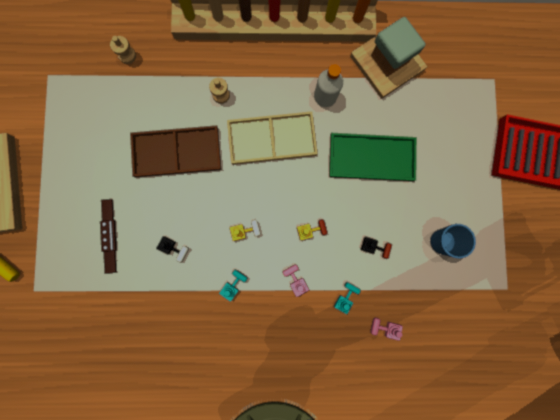

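View pics/scene0.png

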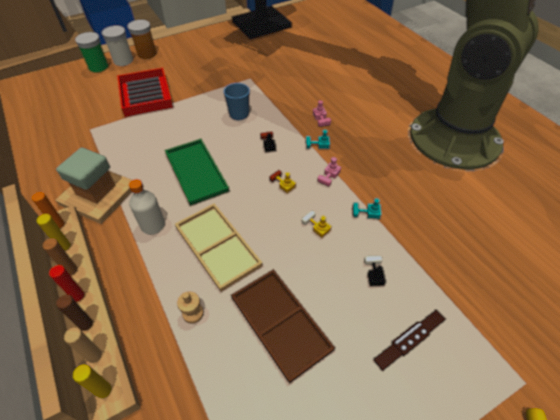

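The top view shows the walnut tray (176,151), maple tray (272,138), green tray (373,157), gold tuners (238,232) and (306,232), black tuners (167,246) and (370,246), the bridge (108,236), cup (454,241) and glue (329,88). The scene view agrees with it. The pink and turquoise look-alikes lie nearer the robot.

```bash
cat > h.py <<'E'
from bench import get_state, eyes
import cv2,numpy as np
def cloud(n,d):
    p=eyes.camera_params(n);K=np.array(p["camera_matrix"]);T=np.array(p["pose"])
    v,u=np.indices(d.shape); c=np.stack([(u-K[0,2])/K[0,0]*d,(v-K[1,2])/K[1,1]*d,d],-1)
    return c@T[:3,:3].T+T[:3,3]
def px(n,P):
    p=eyes.camera_params(n);K=np.array(p["camera_matrix"]);T=np.array(p["pose"])
    q=K@(T[:3,:3].T@(np.array(P,float)-T[:3,3])); return q[:2]/q[2]
E
python3 - <<'E'
from h import *
d=np.load("top0.npy");W=cloud("top",d);im=cv2.imread("pics/top0.png")
z=W[...,2]
print("table z",np.median(z[200:215,200:400]),np.std(z[190:205,240:300]))
m=((z>.004)&(d>0)).astype(np.uint8);m[:60]=0;m[340:]=0;m[:,:45]=0;m[:,490:]=0
n,l,st,_=cv2.connectedComponentsWithStats(m,connectivity=8)
for i in range(1,n):
    if st[i,4]<60: continue
    k=l==i;P=W[k];c=im[k].mean(0)[::-1]
    r=cv2.minAreaRect(P[:,:2].astype(np.float32)*1000)
    hi=P[P[:,2]>.030];
    print(i,st[i].tolist(),"rgb",c.astype(int),"rect",np.round(r[0],1),np.round(r[1],1),round(r[2],1),"zmax",P[:,2].max().round(3),"post",hi[:,:2].mean(0).round(4) if len(hi) else None,len(hi))
a=cv2.resize(im[210:275,80:280],None,fx=4,fy=4,interpolation=cv2.INTER_CUBIC)
b=cv2.resize(im[210:275,260:460],None,fx=4,fy=4,interpolation=cv2.INTER_CUBIC)
cv2.imwrite("pics/crop1.png",np.vstack([a,b]))
E
```

```text
table z 0.0007402815127414142 0.06819512216554363
2 [354, 60, 73, 39, 1616] rgb [109  86  50] rect [ 816.6 -253.2] [104.  121.2] 34.1 zmax 0.104 post [ 0.7903 -0.2401] 272
8 [314, 64, 29, 43, 892] rgb [99 85 62] rect [ 742.4 -108.9] [51.3 43.9] 67.3 zmax 0.134 post [ 0.736 -0.107] 791
22 [209, 77, 21, 27, 406] rgb [123 102  62] rect [746.  116.4] [37.3 36.5] 42.6 zmax 0.077 post [0.743  0.1152] 287
152 [226, 111, 92, 53, 3333] rgb [152 152 108] rect [650.6   6.9] [ 95.7 186.5] 6.3 zmax 0.02 post None 0
200 [130, 125, 91, 52, 3521] rgb [75 46 26] rect [620.  208.9] [ 95.6 183.5] 5.5 zmax 0.021 post None 0
224 [329, 133, 88, 48, 3302] rgb [27 91 44] rect [ 609.6 -209.7] [184.2  95.7] 87.7 zmax 0.02 post None 0
434 [100, 197, 17, 77, 996] rgb [65 48 40] rect [443.6 342.9] [156.4  31.2] 5.4 zmax 0.015 post None 0
548 [296, 218, 32, 23, 338] rgb [136 111  38] rect [455.3 -78. ] [34.4 62.6] 12.1 zmax 0.049 post [ 0.4495 -0.0623] 48
561 [230, 220, 31, 21, 337] rgb [150 144  74] rect [453.4  60.7] [33.2 60. ] 12.4 zmax 0.047 post [0.448  0.0753] 44
578 [430, 224, 47, 35, 1194] rgb [34 53 65] rect [ 435.5 -368.5] [66.6 96.8] 21.4 zmax 0.079 post [ 0.4302 -0.3592] 802
627 [156, 236, 33, 26, 372] rgb [66 67 62] rect [417.2 211. ] [65.1 32.8] 61.1 zmax 0.05 post [0.4226 0.2212] 51
631 [360, 236, 32, 23, 360] rgb [51 33 25] rect [ 417.8 -211.6] [59.7 33.1] 72.4 zmax 0.049 post [ 0.4226 -0.1951] 48
763 [283, 264, 26, 33, 349] rgb [151 105 117] rect [350.5 -43.2] [59.  32.9] 27.4 zmax 0.049 post [ 0.3382 -0.0502] 49
777 [219, 269, 29, 34, 357] rgb [ 31 121 109] rect [340.4  84.7] [33.4 60.7] 55.6 zmax 0.05 post [0.3292 0.0917] 47
863 [334, 282, 27, 32, 358] rgb [ 25 113 101] rect [ 314.9 -148.8] [33.8 58.6] 60.4 zmax 0.049 post [ 0.3027 -0.1397] 51
951 [370, 317, 33, 23, 403] rgb [135  78  89] rect [ 253.5 -228. ] [60.1 32.8] 76.5 zmax 0.05 post [ 0.2502 -0.241 ] 58
```

View pics/crop1.png

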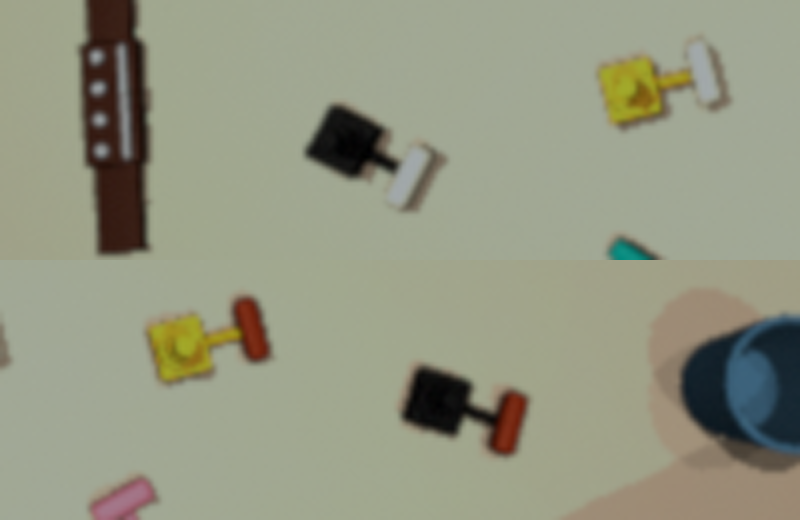

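```bash
cat > plan.py <<'E'
# python3 plan.py x y z yaw_deg : remaining way to a target, in move units
import sys; from h import *
from scipy.spatial.transform import Rotation as R
s=get_state();M=R.from_rotvec(s["tool_rot"]).as_matrix()
yaw=np.degrees(np.arctan2(M[1,0],M[0,0]));p=s["position"]
print("t",round(float(s["time"]),2),"pos",p.round(4),"yaw",yaw.round(2),"tilt",np.degrees(np.arccos(-M[2,2])).round(2),"F",np.round(s["ft_force"],1),"grip",round(float(s["grip_width"]),3),"j7",round(s["joint_positions"][6],2))
if len(sys.argv)>4:
    x,y,z,w=map(float,sys.argv[1:5]); dw=(w-yaw+180)%360-180; d=np.array([x,y,z])-p
    print("turn units",round(-dw/5,2))
    for n,a in(("now",yaw),("after turn",w)):
        a=np.radians(a); X=np.array([np.cos(a),np.sin(a)]);Y=np.array([np.sin(a),-np.cos(a)])
        print(n,"dx,dy,dz",(d[:2]@X/.04).round(2),(d[:2]@Y/.04).round(2),(-d[2]/.04).round(2))
E
python3 plan.py 0.451 -0.0625 0.12 102
python3 - <<'E'
# tray yaw check from rim pixels by colour-free height mask in PCA form
from h import *
W=cloud("top",np.load("top0.npy"));z=W[...,2]
for n,c in(("maple",(.6506,.0069)),("walnut",(.62,.2089)),("green",(.6096,-.2097))):
    k=(abs(W[...,0]-c[0])<.06)&(abs(W[...,1]-c[1])<.105)&(z>.003)&(z<.03)
    P=W[k][:,:2]; w,v=np.linalg.eigh(np.cov(P.T)); a=np.degrees(np.arctan2(v[1,1],v[0,1]))%180-90
    print(n,P.mean(0).round(4),a.round(2))
E
```

```text
t 0.1 pos [ 0.2776 -0.5872  0.2216] yaw 25.31 tilt 0.1 F [-0.2 -0.3  0.1] grip 0.999 j7 -0.06
turn units -15.34
now dx,dy,dz 9.53 -10.0 2.54
after turn dx,dy,dz 11.93 6.97 2.54
maple [0.651 0.006] 6.08
walnut [0.6205 0.2108] 4.7
green [ 0.6104 -0.2105] -2.1
```

```bash
python3 -m jog '[[[0.6,0.95,-1,0,0],[0.6,0.95,-1,0,0],[0.6,0.95,-1,0,0],[0.6,0.95,-1,0,0],[0.6,0.95,-1,0,0],[0.6,0.95,-1,0,0],[0.6,0.95,-1,0,0],[0.6,0.95,-1,0,0],[0.6,0.95,-1,0,0],[0.6,0.95,-1,0,0]]]' 25
python3 -m jog '[[[0.6,0,0,0.5,-1],[0.6,0,0,0.5,-1],[0.6,0,0,0.5,-1],[0.6,0,0,0.5,-1],[0.6,0,0,0.5,-1],[0.6,0,0,0,-1],[0.6,0,0,0,-1],[0.6,0,0,0,-1],[0.6,0,0,0,-1],[0.6,0,0,0,-1]]]'
python3 -m jog '[[[0.6,0,0,0,-1],[0.6,0,0,0,-1],[0.6,0,0,0,-1],[0.6,0,0,0,-1],[0.6,0,0,0,-1],[0.6,0,0,0,-0.35],[0.6,0,0,0,0]]]'
python3 plan.py 0.451 -0.0625 0.004 102
```

```text
time: 1.35
position: [0.4504, -0.0618, 0.2224]
tool_rot: [3.065, 0.688, -0.0]
ft_force: [0.2, 0.1, 0.7]
grip_width: 0.602
time: 2.6
position: [0.45, -0.0635, 0.1222]
tool_rot: [-2.484, -1.923, 0.001]
ft_force: [-0.6, -0.2, -0.1]
grip_width: 0.599
time: 3.48
position: [0.4502, -0.0635, 0.1224]
tool_rot: [-1.977, -2.441, 0.0]
ft_force: [-0.1, 1.3, -0.1]
grip_width: 0.599
t 3.48 pos [ 0.4502 -0.0635  0.1224] yaw 102.01 tilt 0.02 F [-0.1  1.3 -0.1] grip 0.599 j7 0.29
turn units 0.0
now dx,dy,dz 0.02 0.02 2.96
after turn dx,dy,dz 0.02 0.02 2.96
```

```bash
python3 -m jog '[[[0.6,0.02,0.02,0.8,0],[0.6,0,0,0.8,0],[0.6,0,0,0.8,0],[0.6,0,0,0.4,0],[0.6,0,0,0.15,0],[0.3,0,0,0,0],[0.2,0,0,0,0],[0.2,0,0,0,0],[0.2,0,0,0,0],[0.2,0,0,0,0]]]' 25
python3 plan.py
python3 -m jog '[[[0.2,0,0,-0.5,0],[0.2,0,0,-0.8,0],[0.2,0,0,-0.7,0],[0.2,0,0,0,0]]]'
python3 - <<'E'
from h import *
im,_=eyes.get_image("scene");im=cv2.cvtColor(im,cv2.COLOR_RGB2BGR)
cv2.imwrite("pics/g1.png",cv2.resize(im[80:300,180:450],None,fx=2.5,fy=2.5))
E
```

```text
time: 4.72
position: [0.4516, -0.0628, 0.0053]
tool_rot: [1.975, 2.442, 0.0]
ft_force: [-1.2, -0.6, 6.3]
grip_width: 0.341
t 4.72 pos [ 0.4516 -0.0628  0.0053] yaw 102.06 tilt 0.07 F [-1.2 -0.6  6.3] grip 0.341 j7 0.18
time: 5.22
position: [0.4527, -0.063, 0.0864]
tool_rot: [1.973, 2.439, 0.002]
ft_force: [0.6, 0.0, -1.0]
grip_width: 0.341
```

View pics/g1.png

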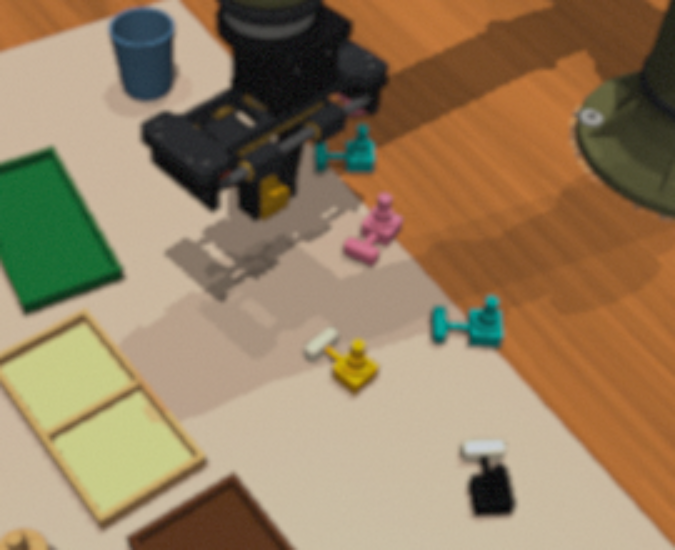

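The gold tuner hangs between the fingers (270,195), and the width of 29.7 mm fits the housing. On to the maple bay at −y.

```bash
python3 -m jog '[[[0.2,0,0,0,-1],[0.2,0,0,0,-1],[0.2,0,0,0,-1],[0.2,0,0,0,-1],[0.2,0,0,0,-1],[0.2,0,0,0,-1],[0.2,0,0,0,-1],[0.2,0,0,0,-1],[0.2,0,0,0,-1],[0.2,0,0,0,-1]]]'
python3 -m jog '[[[0.2,0,0,0,-1],[0.2,0,0,0,-1],[0.2,0,0,0,-1],[0.2,0,0,0,-1],[0.2,0,0,0,-1],[0.2,0,0,0,-1],[0.2,0,0,0,-0.85],[0.2,0,0,0,0]]]'
python3 plan.py 0.6404 -0.0399 0.012 186.2
```

```text
time: 6.52
position: [0.4497, -0.0624, 0.0828]
tool_rot: [-0.753, -3.047, -0.0]
ft_force: [-0.1, 0.0, -0.5]
grip_width: 0.343
time: 7.52
position: [0.4499, -0.0624, 0.0831]
tool_rot: [0.172, -3.135, -0.001]
ft_force: [0.0, -0.3, -1.0]
grip_width: 0.342
t 7.53 pos [ 0.4499 -0.0624  0.0831] yaw -173.73 tilt 0.15 F [ 0.  -0.3 -1. ] grip 0.342 j7 1.73
turn units 0.01
now dx,dy,dz -4.79 0.04 1.78
after turn dx,dy,dz -4.79 0.04 1.78
```

```bash
python3 -m jog '[[[0.2,-0.8,0,0,0],[0.2,-1,0,0,0],[0.2,-1,0,0,0],[0.2,-1,0,0,0],[0.2,-0.7,0.04,0,0],[0.2,-0.29,0,0.4,0],[0.2,0,0,0.6,0],[0.2,0,0,0.5,0],[0.2,0,0,0.25,0],[0.2,0,0,0,0]]]'
python3 plan.py 0.6404 -0.0399 0.0105 186.2
```

```text
time: 8.78
position: [0.6405, -0.04, 0.0136]
tool_rot: [0.172, -3.135, -0.0]
ft_force: [0.4, 0.7, -0.3]
grip_width: 0.342
t 8.78 pos [ 0.6405 -0.04    0.0136] yaw -173.71 tilt 0.09 F [ 0.4  0.7 -0.3] grip 0.342 j7 1.46
turn units 0.02
now dx,dy,dz 0.0 0.0 0.08
after turn dx,dy,dz 0.0 0.0 0.08
```

```bash
python3 -m jog '[[[0.2,0,0,0.08,0],[0.46,0,0,0,0],[0.46,0,0,0,0],[0.46,0,0,-0.5,0],[0.46,0,0,-0.8,0],[0.46,0,0,-0.8,0],[0.6,0.88,0.68,0,0],[0.6,0.89,0.68,0,0],[0.6,0.89,0.68,0,0],[0.6,0.89,0.67,0,0]]]'
python3 -m jog '[[[0.6,0.89,0.67,0,0],[0.6,0,0,0,1],[0.6,0,0,0,1],[0.6,0,0,0,1],[0.6,0,0,0,1],[0.6,0,0,0,1],[0.6,0,0,0,1],[0.6,0,0,0,1],[0.6,0,0,0,1],[0.6,0,0,0,1]]]'
python3 -m jog '[[[0.6,0,0,0,1],[0.6,0,0,0,1],[0.6,0,0,0,1],[0.6,0,0,0,1],[0.6,0,0,0,1],[0.6,0,0,0,1],[0.6,0,0,0,1],[0.6,0,0,0,0.75],[0.6,0,0,0,0]]]'
python3 plan.py 0.449 0.0755 0.004 102.4
python3 - <<'E'
from h import *
im,_=eyes.get_image("scene");im=cv2.cvtColor(im,cv2.COLOR_RGB2BGR)
cv2.imwrite("pics/g2.png",cv2.resize(im[80:300,150:420],None,fx=2.5,fy=2.5))
E
```

```text
time: 10.02
position: [0.4877, 0.0533, 0.0969]
tool_rot: [-0.174, 3.135, -0.001]
ft_force: [-0.2, 0.7, 0.3]
grip_width: 0.6
time: 11.28
position: [0.4505, 0.0753, 0.0969]
tool_rot: [1.043, 2.961, 0.0]
ft_force: [0.0, 0.2, 0.5]
grip_width: 0.6
time: 12.4
position: [0.4505, 0.0752, 0.0966]
tool_rot: [1.962, 2.451, 0.001]
ft_force: [1.0, -0.2, -0.1]
grip_width: 0.597
t 12.4 pos [0.4505 0.0752 0.0966] yaw 102.64 tilt 0.12 F [ 1.  -0.2 -0.1] grip 0.597 j7 -0.03
turn units 0.05
now dx,dy,dz 0.01 -0.03 2.32
after turn dx,dy,dz 0.01 -0.03 2.32
```

View pics/g2.png

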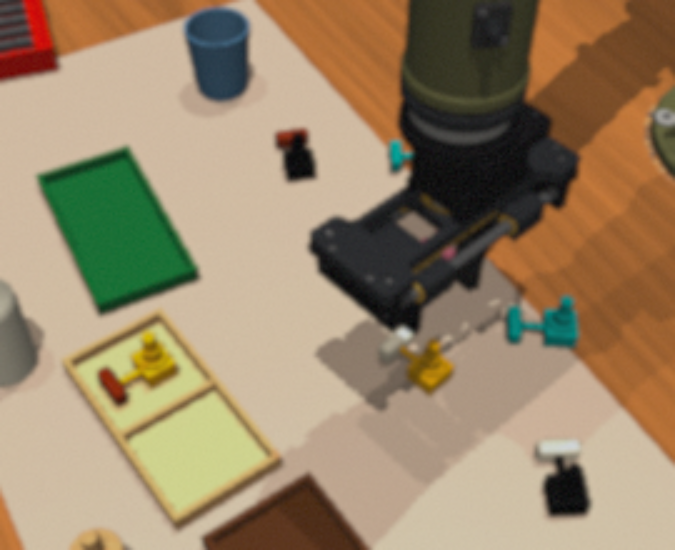

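The red-buttoned gold tuner stands in the far maple bay (140,365), and the gripper is over the white-buttoned gold one (430,365).

```bash
python3 -m jog '[[[0.6,0,-0.03,0.8,0],[0.6,0,0,0.8,0],[0.6,0,0,0.5,0],[0.6,0,0,0.22,0],[0.3,0,0,0,0],[0.2,0,0,0,0],[0.2,0,0,0,0],[0.2,0,0,0,0],[0.2,0,0,0,0]]]'
python3 plan.py
python3 -m jog '[[[0.2,0,0,-0.5,0],[0.2,0,0,-0.8,0],[0.2,0,0,-0.7,-1],[0.2,0,0,0,-1],[0.2,0,0,0,-1],[0.2,0,0,0,-1],[0.2,0,0,0,-1],[0.2,0,0,0,-1],[0.2,0,0,0,-1],[0.2,0,0,0,-1]]]'
python3 -m jog '[[[0.2,0,0,0,-1],[0.2,0,0,0,-1],[0.2,0,0,0,-1],[0.2,0,0,0,-1],[0.2,0,0,0,-1],[0.2,0,0,0,-1],[0.2,0,0,0,-1],[0.2,0,0,0,-1],[0.2,0,0,0,-0.7],[0.2,0,0,0,0]]]'
python3 plan.py 0.6308 0.0485 0.0115 186.2
```

```text
time: 13.58
position: [0.4494, 0.0746, 0.0033]
tool_rot: [1.964, 2.45, 0.001]
ft_force: [-1.9, 0.6, 6.3]
grip_width: 0.343
t 13.57 pos [0.4494 0.0746 0.0033] yaw 102.56 tilt 0.08 F [-1.9  0.6  6.3] grip 0.343 j7 -0.15
time: 14.82
position: [0.4483, 0.0745, 0.0823]
tool_rot: [-1.004, -2.976, 0.001]
ft_force: [-0.2, 0.1, -1.1]
grip_width: 0.341
time: 16.08
position: [0.4484, 0.0746, 0.0823]
tool_rot: [0.165, -3.137, 0.0]
ft_force: [0.1, -0.1, -0.3]
grip_width: 0.343
t 16.07 pos [0.4484 0.0746 0.0823] yaw -173.97 tilt 0.03 F [ 0.1 -0.1 -0.3] grip 0.343 j7 1.41
turn units -0.03
now dx,dy,dz -4.47 -1.13 1.77
after turn dx,dy,dz -4.46 -1.14 1.77
```

```bash
python3 -m jog '[[[0.2,-0.8,-0.23,0,0],[0.2,-1,-0.25,0,0],[0.2,-1,-0.25,0,0],[0.2,-1,-0.25,0,0],[0.2,-0.67,-0.16,0,0],[0.2,0,0,0.4,0],[0.2,0,0,0.6,0],[0.2,0,0,0.5,0],[0.2,0,0,0.28,0],[0.2,0,0,0,0]]]'
python3 plan.py 0.6308 0.0485 0.0098 186.2
```

```text
time: 17.32
position: [0.6305, 0.0482, 0.0105]
tool_rot: [0.166, -3.136, 0.0]
ft_force: [-0.4, -0.3, 0.1]
grip_width: 0.343
t 17.32 pos [0.6305 0.0482 0.0105] yaw -173.93 tilt 0.09 F [-0.4 -0.3  0.1] grip 0.343 j7 1.28
turn units -0.03
now dx,dy,dz -0.01 0.01 0.02
after turn dx,dy,dz -0.01 0.01 0.02
```

```bash
python3 -m jog '[[[0.2,0,0,0.04,0],[0.46,0,0,0,0],[0.46,0,0,0,0],[0.46,0,0,-0.5,0],[0.46,0,0,-0.8,0],[0.46,0,0,-0.8,0],[0.6,0.68,0.89,0,0],[0.6,1,1,0,0],[0.6,1,1,0,0],[0.6,1,1,0,0]]]'
python3 -m jog '[[[0.6,1,1,0,0],[0.6,0,0,0,-1],[0.6,0,0,0,-1],[0.6,0,0,0,-1],[0.6,0,0,0,-1],[0.6,0,0,0,-1],[0.6,0,0,0,-1],[0.6,0,0,0,-1],[0.6,0,0,0,-1],[0.6,0,0,0,-1]]]'
python3 -m jog '[[[0.6,0,0,0,-1],[0.6,0,0,0,-1],[0.6,0,0,0,-0.1],[0.6,0,0,0,0]]]'
python3 plan.py 0.4235 0.223 0.004 241.5
python3 - <<'E'
from h import *
im,_=eyes.get_image("top");im=cv2.cvtColor(im,cv2.COLOR_RGB2BGR)
cv2.imwrite("pics/t3.png",cv2.resize(im[90:290,120:340],None,fx=3,fy=3))
E
```

```text
time: 18.58
position: [0.4677, 0.1889, 0.0953]
tool_rot: [-0.167, 3.135, -0.0]
ft_force: [-0.1, 0.5, 0.1]
grip_width: 0.595
time: 19.82
position: [0.4249, 0.2234, 0.0951]
tool_rot: [-1.358, 2.831, -0.002]
ft_force: [0.1, -0.2, -0.4]
grip_width: 0.598
time: 20.32
position: [0.4248, 0.2231, 0.0944]
tool_rot: [-1.606, 2.699, -0.001]
ft_force: [-0.5, 0.3, -0.4]
grip_width: 0.594
t 20.32 pos [0.4248 0.2231 0.0944] yaw -118.5 tilt 0.07 F [-0.5  0.3 -0.4] grip 0.594 j7 1.98
turn units 0.0
now dx,dy,dz 0.02 0.03 2.26
after turn dx,dy,dz 0.02 0.03 2.26
```

View pics/t3.png

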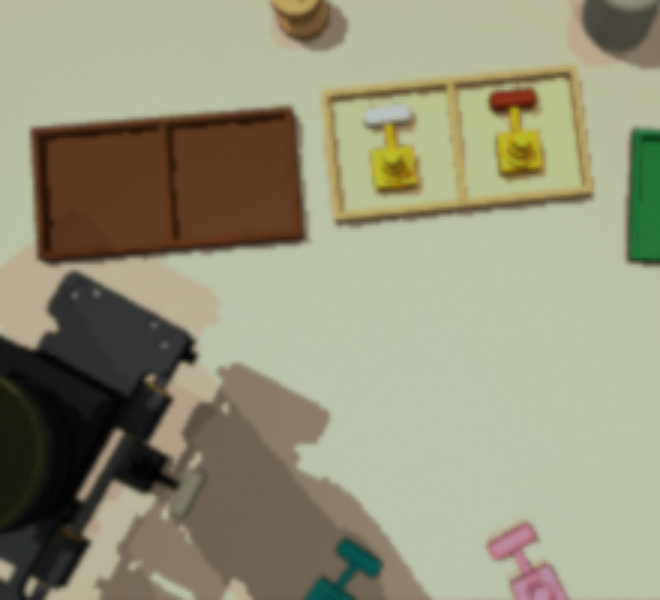

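Both gold tuners stand centred in the maple bays (395,165) and (520,150). The gripper is lined up over the white-buttoned black tuner (145,465).

```bash
python3 -m jog '[[[0.6,0,0.03,0.8,0],[0.6,0,0,0.8,0],[0.6,0,0,0.46,0],[0.6,0,0,0.2,0],[0.3,0,0,0,0],[0.2,0,0,0,0],[0.2,0,0,0,0],[0.2,0,0,0,0],[0.2,0,0,0,0]]]'
python3 plan.py
python3 -m jog '[[[0.2,0,0,-0.5,0],[0.2,0,0,-0.8,0],[0.2,0,0,-0.7,1],[0.2,0,0,0,1],[0.2,0,0,0,1],[0.2,0,0,0,1],[0.2,0,0,0,1],[0.2,0,0,0,1],[0.2,0,0,0,1],[0.2,0,0,0,1]]]'
python3 -m jog '[[[0.2,0,0,0,1],[0.2,0,0,0,1],[0.2,0,0,0,1],[0.2,0,0,0,0.3],[0.2,0,0,0,0]]]'
python3 plan.py 0.6320 0.2561 0.012 185
```

```text
time: 21.5
position: [0.4241, 0.2237, 0.0041]
tool_rot: [-1.607, 2.698, -0.001]
ft_force: [0.2, -0.9, 6.2]
grip_width: 0.346
t 21.5 pos [0.4241 0.2237 0.0041] yaw -118.45 tilt 0.07 F [ 0.2 -0.9  6.2] grip 0.346 j7 1.83
time: 22.75
position: [0.4232, 0.2233, 0.0831]
tool_rot: [0.583, -3.087, 0.001]
ft_force: [-0.7, 0.2, -1.6]
grip_width: 0.345
time: 23.38
position: [0.4233, 0.2234, 0.0832]
tool_rot: [0.14, -3.138, 0.0]
ft_force: [1.1, -0.4, -1.5]
grip_width: 0.34
t 23.38 pos [0.4233 0.2234 0.0832] yaw -174.88 tilt 0.02 F [ 1.1 -0.4 -1.5] grip 0.34 j7 1.01
turn units 0.02
now dx,dy,dz -5.27 0.35 1.78
after turn dx,dy,dz -5.27 0.36 1.78
```

```bash
python3 -m jog '[[[0.2,-0.8,0.06,0,0],[0.2,-1,0.06,0,0],[0.2,-1,0.06,0,0],[0.2,-1,0.06,0,0],[0.2,-0.9,0.06,0,0],[0.2,-0.57,0.05,0,0],[0.2,0,0,0.6,0],[0.2,0,0,0.7,0],[0.2,0,0,0.45,0],[0.2,0,0,0,0]]]'
python3 plan.py 0.6320 0.2561 0.0103 185
```

```text
time: 24.62
position: [0.6313, 0.2555, 0.0118]
tool_rot: [0.139, -3.136, 0.001]
ft_force: [-0.3, 0.1, -0.4]
grip_width: 0.345
t 24.62 pos [0.6313 0.2555 0.0118] yaw -174.91 tilt 0.16 F [-0.3  0.1 -0.4] grip 0.345 j7 0.93
turn units 0.02
now dx,dy,dz -0.02 0.01 0.04
after turn dx,dy,dz -0.02 0.01 0.04
```

```bash
python3 -m jog '[[[0.2,0,0,0.04,0],[0.46,0,0,0,0],[0.46,0,0,0,0],[0.46,0,0,-0.5,0],[0.46,0,0,-0.9,0],[0.46,0,0,-0.9,0],[0.6,0.56,-0.98,0,0],[0.6,0.56,-0.98,0,0],[0.6,0.56,-0.98,0,0],[0.6,0.56,-0.98,0,0]]]'
python3 -m jog '[[[0.6,0.56,-0.98,0,0],[0.6,0.56,-0.98,0,0],[0.6,0.56,-0.98,0,0],[0.6,0.57,-0.98,0,0],[0.6,0.57,-0.98,0,0],[0.6,0.57,-0.98,0,0],[0.6,0.57,-0.98,0,0],[0.6,0,0,0,1],[0.6,0,0,0,1],[0.6,0,0,0,1]]]'
python3 -m jog '[[[0.6,0,0,0,1],[0.6,0,0,0,1],[0.6,0,0,0,1],[0.6,0,0,0,1],[0.6,0,0,0,1],[0.6,0,0,0,1],[0.6,0,0,0,1],[0.6,0,0,0,1],[0.6,0,0,0,1],[0.6,0,0,0,1]]]'
python3 -m jog '[[[0.6,0,0,0,1],[0.6,0,0,0,1],[0.6,0,0,0,1],[0.6,0,0,0,1],[0.6,0,0,0,1],[0.6,0,0,0,1],[0.6,0,0,0,1],[0.6,0,0,0,1],[0.6,0,0,0,1],[0.6,0,0,0,0.5]]]'
python3 plan.py 0.4225 -0.196 0.004 72.4
python3 - <<'E'
from h import *
im,_=eyes.get_image("scene");im=cv2.cvtColor(im,cv2.COLOR_RGB2BGR)
cv2.imwrite("pics/g4.png",cv2.resize(im[80:400,160:460],None,fx=1.8,fy=1.8))
E
```

```text
time: 25.88
position: [0.5567, 0.0909, 0.1054]
tool_rot: [-0.139, 3.136, -0.001]
ft_force: [-0.4, 0.5, 0.4]
grip_width: 0.6
time: 27.12
position: [0.4239, -0.1954, 0.1054]
tool_rot: [0.275, 3.128, -0.002]
ft_force: [0.2, -0.6, -0.4]
grip_width: 0.603
time: 28.38
position: [0.424, -0.1952, 0.1053]
tool_rot: [1.571, 2.718, -0.001]
ft_force: [0.1, 0.4, -0.3]
grip_width: 0.601
time: 29.62
position: [0.424, -0.1952, 0.1054]
tool_rot: [2.531, 1.857, 0.001]
ft_force: [0.7, 1.1, 0.1]
grip_width: 0.601
t 29.62 pos [ 0.424  -0.1952  0.1054] yaw 72.53 tilt 0.14 F [0.7 1.1 0.1] grip 0.601 j7 0.04
turn units 0.03
now dx,dy,dz -0.03 -0.03 2.53
after turn dx,dy,dz -0.03 -0.03 2.53
```

View pics/g4.png

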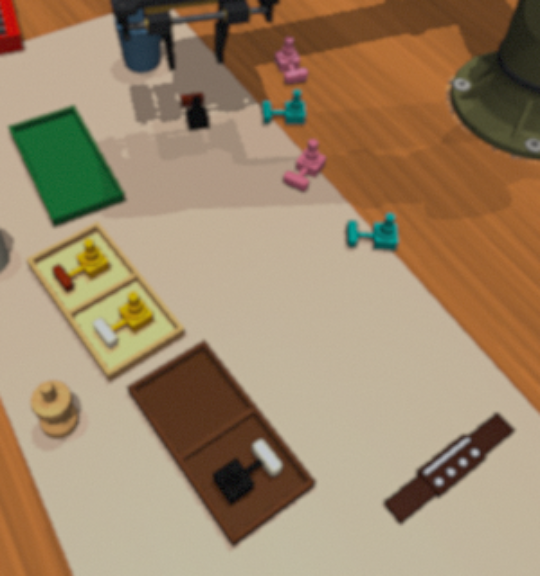

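The first black tuner stands in the lower walnut bay (240,480). The gripper is over the red-buttoned black one (195,110).

```bash
python3 -m jog '[[[0.6,-0.03,-0.03,0.8,0],[0.6,0,0,0.8,0],[0.6,0,0,0.6,0],[0.6,0,0,0.33,0],[0.3,0,0,0,0],[0.2,0,0,0,0],[0.2,0,0,0,0],[0.2,0,0,0,0],[0.2,0,0,0,0]]]'
python3 plan.py
python3 -m jog '[[[0.2,0,0,-0.5,0],[0.2,0,0,-0.8,0],[0.2,0,0,-0.9,-1],[0.2,0,0,0,-1],[0.2,0,0,0,-1],[0.2,0,0,0,-1],[0.2,0,0,0,-0.5],[0.2,0,0,0,0]]]'
python3 plan.py 0.6231 0.1816 0.012 95
```

```text
time: 30.8
position: [0.4226, -0.1966, 0.0036]
tool_rot: [2.531, 1.858, 0.001]
ft_force: [-0.3, 0.3, 6.5]
grip_width: 0.339
t 30.8 pos [ 0.4226 -0.1966  0.0036] yaw 72.57 tilt 0.11 F [-0.3  0.3  6.5] grip 0.339 j7 -0.05
time: 31.8
position: [0.4214, -0.1961, 0.0904]
tool_rot: [-2.122, -2.317, 0.0]
ft_force: [0.9, -0.1, -0.6]
grip_width: 0.343
t 31.8 pos [ 0.4214 -0.1961  0.0904] yaw 95.03 tilt 0.02 F [ 0.9 -0.1 -0.6] grip 0.343 j7 0.43
turn units 0.01
now dx,dy,dz 8.96 5.85 1.96
after turn dx,dy,dz 8.97 5.85 1.96
```

```bash
python3 -m jog '[[[0.2,0.5,0.33,0,0],[0.2,1,0.65,0,0],[0.2,1,0.65,0,0],[0.2,1,0.65,0,0],[0.2,1,0.65,0,0],[0.2,1,0.65,0,0],[0.2,1,0.65,0,0],[0.2,1,0.65,0,0],[0.2,0.9,0.59,0,0],[0.2,0.57,0.38,0,0]]]'
python3 -m jog '[[[0.2,0,0,0.6,0],[0.2,0,0,0.8,0],[0.2,0,0,0.4,0],[0.2,0,0,0.17,0],[0.2,0,0,0,0]]]'
python3 plan.py 0.6231 0.1816 0.0100 95
```

```text
time: 33.05
position: [0.6233, 0.1845, 0.0901]
tool_rot: [-2.119, -2.317, -0.001]
ft_force: [0.2, -0.5, -1.0]
grip_width: 0.343
time: 33.67
position: [0.6233, 0.1819, 0.012]
tool_rot: [2.122, 2.317, 0.0]
ft_force: [1.5, -0.2, -0.7]
grip_width: 0.341
t 33.67 pos [0.6233 0.1819 0.012 ] yaw 95.04 tilt 0.01 F [ 1.5 -0.2 -0.7] grip 0.341 j7 -0.54
turn units 0.01
now dx,dy,dz -0.01 -0.01 0.05
after turn dx,dy,dz -0.01 -0.01 0.05
```

```bash
python3 -m jog '[[[0.2,0,0,0.05,0],[0.46,0,0,0,0],[0.46,0,0,0,0],[0.46,0,0,-0.5,0],[0.46,0,0,-0.9,0],[0.46,0,0,-0.9,0],[0.6,0.6,-0.56,0,0],[0.6,1,-0.94,0,0],[0.6,1,-0.94,0,0],[0.6,1,-0.94,0,0]]]'
python3 -m jog '[[[0.6,0.8,-0.74,0,-1],[0.6,0,0,0,-1],[0.6,0,0,0,-1],[0.6,0,0,0,-1],[0.6,0,0,0,-1],[0.6,0,0,0,-1],[0.6,0,0,0,-1],[0.6,0,0,0,-1],[0.6,0,0,0,-1],[0.6,0,0,0,-1]]]'
python3 -m jog '[[[0.6,0,0,0,-1],[0.6,0,0,0,-1],[0.6,0,0,0,-1],[0.6,0,0,0,-1],[0.6,0,0,0,-1],[0.6,0,0,0,-1],[0.6,0,0,0,-1],[0.6,0,0,0,-1],[0.6,0,0,0,0]]]'
python3 plan.py 0.4436 0.3429 0.004 185.4
python3 - <<'E'
from h import *
im,_=eyes.get_image("scene");im=cv2.cvtColor(im,cv2.COLOR_RGB2BGR)
cv2.imwrite("pics/g5.png",cv2.resize(im[170:420,160:500],None,fx=2.2,fy=2.2))
E
```

```text
time: 34.92
position: [0.4748, 0.3149, 0.1035]
tool_rot: [2.12, 2.317, 0.003]
ft_force: [0.7, 0.6, -0.2]
grip_width: 0.596
time: 36.17
position: [0.4438, 0.3431, 0.1033]
tool_rot: [0.938, 2.997, 0.001]
ft_force: [-0.6, -0.3, 0.1]
grip_width: 0.6
time: 37.3
position: [0.4438, 0.343, 0.1029]
tool_rot: [-0.137, 3.137, 0.0]
ft_force: [0.0, 1.3, -0.0]
grip_width: 0.599
t 37.3 pos [0.4438 0.343  0.1029] yaw -174.99 tilt 0.08 F [ 0.   1.3 -0. ] grip 0.599 j7 0.58
turn units -0.08
now dx,dy,dz 0.01 -0.0 2.47
after turn dx,dy,dz 0.01 -0.0 2.47
```

View pics/g5.png

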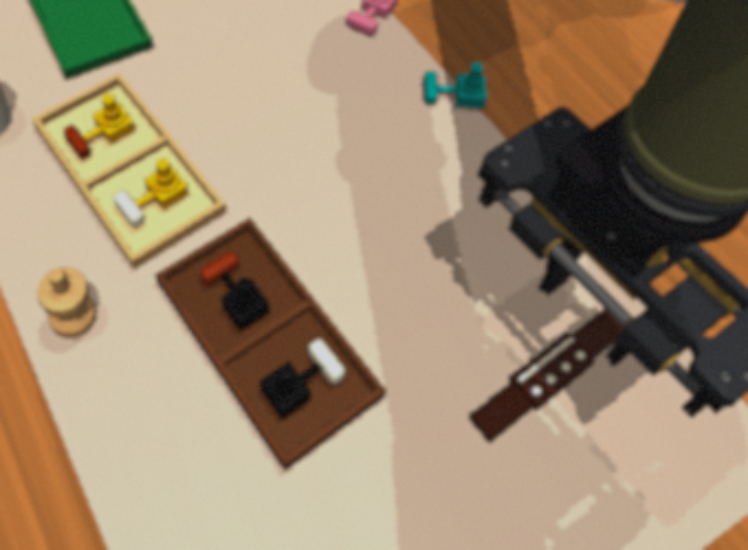

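All four tuners are in their own bays: red-buttoned black (240,300), white-buttoned black (290,385), both upright. The gripper is over the bridge (560,370).

```bash
python3 -m jog '[[[0.6,0,0,0.8,-0.08],[0.6,0,0,0.8,0],[0.6,0,0,0.6,0],[0.6,0,0,0.29,0],[0.3,0,0,0,0],[0.2,0,0,0,0],[0.2,0,0,0,0],[0.2,0,0,0,0],[0.2,0,0,0,0]]]' 30
python3 plan.py
python3 -m jog '[[[0.2,0,0,-0.4,0],[0.2,0,0,-0.8,0],[0.2,0,0,-1,0],[0.2,0,0,-0.4,0],[0.2,0,0,0,0]]]'
python3 plan.py 0.6104 -0.2105 0.1 87.8
python3 - <<'E'
from h import *
im,_=eyes.get_image("scene");im=cv2.cvtColor(im,cv2.COLOR_RGB2BGR)
cv2.imwrite("pics/g6.png",cv2.resize(im[220:420,260:540],None,fx=2.2,fy=2.2))
E
```

```text
time: 38.48
position: [0.4439, 0.3429, 0.0028]
tool_rot: [-0.15, 3.137, 0.0]
ft_force: [-0.2, -0.2, 5.3]
grip_width: 0.338
t 38.48 pos [0.4439 0.3429 0.0028] yaw -174.54 tilt 0.06 F [-0.2 -0.2  5.3] grip 0.338 j7 0.5
time: 39.1
position: [0.444, 0.3428, 0.1069]
tool_rot: [-0.149, 3.136, 0.001]
ft_force: [0.3, 0.2, -0.9]
grip_width: 0.34
t 39.1 pos [0.444  0.3428 0.1069] yaw -174.56 tilt 0.11 F [ 0.3  0.2 -0.9] grip 0.34 j7 0.59
turn units 19.53
now dx,dy,dz -2.83 -14.17 0.17
after turn dx,dy,dz -13.66 4.69 0.17
```

View pics/g6.png

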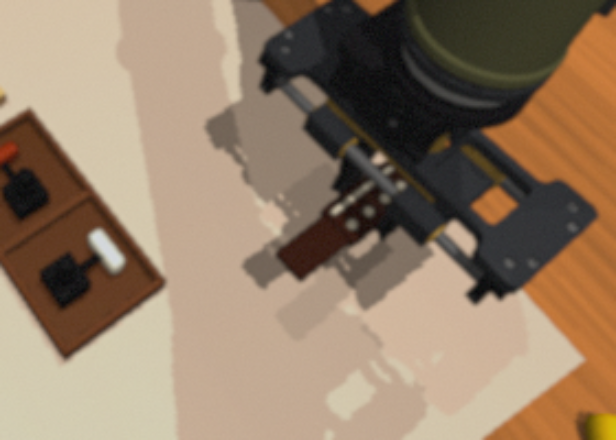

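```bash
python3 -m jog '[[[0.2,-0.1,-0.5,0,0],[0.2,-0.2,-1,0,0],[0.2,-0.2,-1,0,0],[0.2,-0.2,-1,0,0],[0.2,-0.2,-1,0,0],[0.2,-0.2,-1,0,0],[0.2,-0.2,-1,0,0],[0.2,-0.2,-1,0,0],[0.2,-0.2,-1,0,0],[0.2,-0.2,-1,0,0]]]'
python3 -m jog '[[[0.2,-0.2,-1,0,0],[0.2,-0.2,-1,0,0],[0.2,-0.2,-1,0,0],[0.2,-0.2,-1,0,0],[0.2,-0.13,-0.67,0,0],[0.2,0,0,0,1],[0.2,0,0,0,1],[0.2,0,0,0,1],[0.2,0,0,0,1],[0.2,0,0,0,1]]]'
python3 -m jog '[[[0.2,0,0,0,1],[0.2,0,0,0,1],[0.2,0,0,0,1],[0.2,0,0,0,1],[0.2,0,0,0,1],[0.2,0,0,0,1],[0.2,0,0,0,1],[0.2,0,0,0,1],[0.2,0,0,0,1],[0.2,0,0,0,1]]]'
python3 -m jog '[[[0.2,0,0,0,1],[0.2,0,0,0,1],[0.2,0,0,0,1],[0.2,0,0,0,1],[0.2,0,0,0,0.5],[0.2,0,0,0,0]]]'
python3 plan.py 0.6104 -0.2105 0.012 87.8
python3 - <<'E'
from h import *
im,d=eyes.get_image("top");im=cv2.cvtColor(im,cv2.COLOR_RGB2BGR)
cv2.imwrite("pics/t7.png",cv2.resize(im[90:230,280:480],None,fx=4,fy=4))
E
```

```text
time: 40.4
position: [0.5543, -0.0299, 0.1043]
tool_rot: [0.15, -3.135, -0.001]
ft_force: [0.1, -0.2, -0.8]
grip_width: 0.34
time: 41.65
position: [0.6088, -0.2105, 0.1037]
tool_rot: [-0.536, -3.092, -0.001]
ft_force: [-0.0, 0.4, -1.1]
grip_width: 0.341
time: 42.9
position: [0.6087, -0.2105, 0.1036]
tool_rot: [-1.793, -2.575, 0.002]
ft_force: [0.7, 0.8, -1.3]
grip_width: 0.341
time: 43.65
position: [0.6089, -0.2106, 0.1041]
tool_rot: [-2.258, -2.18, 0.003]
ft_force: [-0.4, 0.9, -1.2]
grip_width: 0.342
t 43.65 pos [ 0.6089 -0.2106  0.1041] yaw 88.0 tilt 0.18 F [-0.4  0.9 -1.2] grip 0.342 j7 0.01
turn units 0.04
now dx,dy,dz 0.0 0.04 2.3
after turn dx,dy,dz 0.0 0.04 2.3
```

View pics/t7.png

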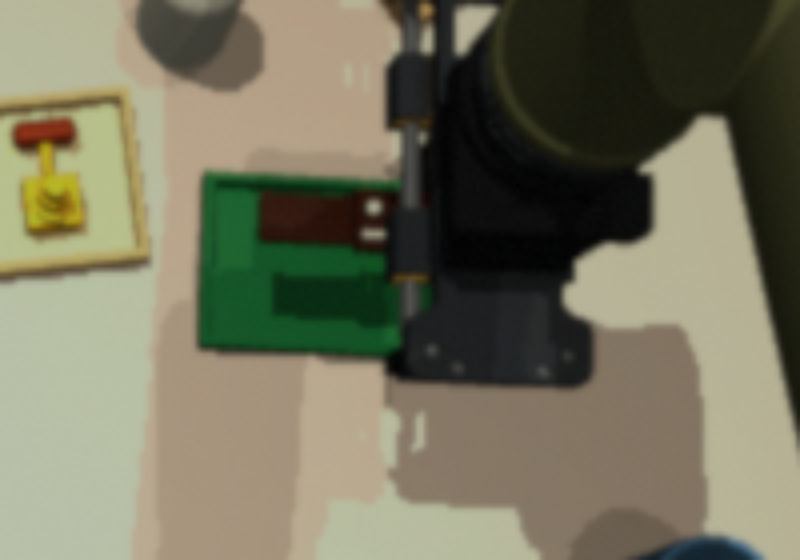

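The bridge hangs level over the green tray, square to its walls; the offset to the upper right is perspective from its height. Lowering.

```bash
python3 -m jog '[[[0.2,0,0.04,0.6,0.04],[0.2,0,0,0.8,0],[0.2,0,0,0.5,0],[0.2,0,0,0.3,0],[0.2,0,0,0.1,0],[0.2,0,0,0,0]]]'
python3 plan.py 0.6104 -0.2105 0.0083 87.8
python3 - <<'E'
from h import *
im,d=eyes.get_image("top");im=cv2.cvtColor(im,cv2.COLOR_RGB2BGR)
cv2.imwrite("pics/t8.png",cv2.resize(im[110:210,310:450],None,fx=5,fy=5))
E
```

```text
time: 44.45
position: [0.6121, -0.2109, 0.0146]
tool_rot: [2.264, 2.177, 0.001]
ft_force: [-0.6, -0.2, -0.8]
grip_width: 0.335
t 44.45 pos [ 0.6121 -0.2109  0.0146] yaw 87.77 tilt 0.04 F [-0.6 -0.2 -0.8] grip 0.335 j7 -0.05
turn units -0.01
now dx,dy,dz 0.01 -0.04 0.16
after turn dx,dy,dz 0.01 -0.04 0.16
```

View pics/t8.png

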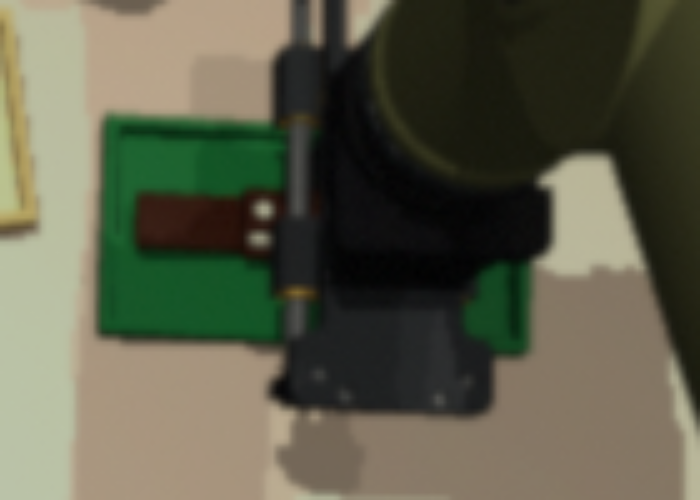

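The left end (137,222) is about 9 mm from the inner wall, as it should be. Lower, release and retreat.

```bash
python3 -m jog '[[[0.2,0,-0.04,0.08,0],[0.2,0,0,0.07,0],[0.2,0,0,0,0],[0.44,0,0,0,0],[0.44,0,0,0,0],[0.44,0,0,0,0],[0.44,0,0,-0.4,0],[0.44,0,0,-0.8,0],[0.44,0,0,-1,0],[0.44,0,0,-1,0]]]'
python3 -m jog '[[[0.6,0,-1,-0.5,0],[0.6,0,-1,-0.5,0],[0.6,-0.5,-1,0,0],[0.6,-1,-0.5,0,0],[0.6,-1,0,0,0],[0.6,-1,0,0,0],[0.6,-1,0,0,0],[0.6,-1,0,0,0],[0.6,-1,0,0,0],[0.6,0,0,0,0]]]'
python3 plan.py
python3 - <<'E'
from h import *
im,d=eyes.get_image("top");im=cv2.cvtColor(im,cv2.COLOR_RGB2BGR)
cv2.imwrite("pics/t9.png",cv2.resize(im[60:270,110:490],None,fx=2.1,fy=2.1))
W=cloud("top",d);z=W[...,2]
for n,c,y in(("maple",(.651,.006),6.2),("walnut",(.6205,.2105),5),("green",(.6104,-.2105),-2.2)):
    a=np.radians(y);L=(W[...,:2]-c)@np.array([[np.cos(a),-np.sin(a)],[np.sin(a),np.cos(a)]])
    k=(abs(L[...,0])<.036)&(abs(L[...,1])<.083)&(abs(L[...,1])>(.006 if n!="green" else -1))&(z>.0085)
    for s in((1,-1) if n!="green" else (0,)):
        q=k&(L[...,1]*s>=0); Q=L[q]
        print(n,s,"local mm min/max",(Q.min(0)*1e3).round(),(Q.max(0)*1e3).round(),"zmax",z[q].max().round(3))
        if s==0: print(np.percentile(z[q],[5,50,95]).round(4))
E
```

```text
time: 45.75
position: [0.6103, -0.2106, 0.1387]
tool_rot: [2.263, 2.177, 0.001]
ft_force: [1.1, -0.2, 0.2]
grip_width: 0.44
time: 47.0
position: [0.4583, -0.4691, 0.1766]
tool_rot: [2.27, 2.171, -0.001]
ft_force: [0.1, 0.3, 0.6]
grip_width: 0.602
t 47.0 pos [ 0.4583 -0.4691  0.1766] yaw 87.45 tilt 0.08 F [0.1 0.3 0.6] grip 0.602 j7 0.52
maple 1 local mm min/max [-31.   9.] [35. 80.] zmax 0.054
maple -1 local mm min/max [-33. -78.] [31. -7.] zmax 0.054
walnut 1 local mm min/max [-35.   9.] [28. 72.] zmax 0.055
walnut -1 local mm min/max [-35. -81.] [ 34. -15.] zmax 0.053
green 0 local mm min/max [-34. -74.] [34. 81.] zmax 0.02
[0.0095 0.0131 0.0173]
```

View pics/t9.png

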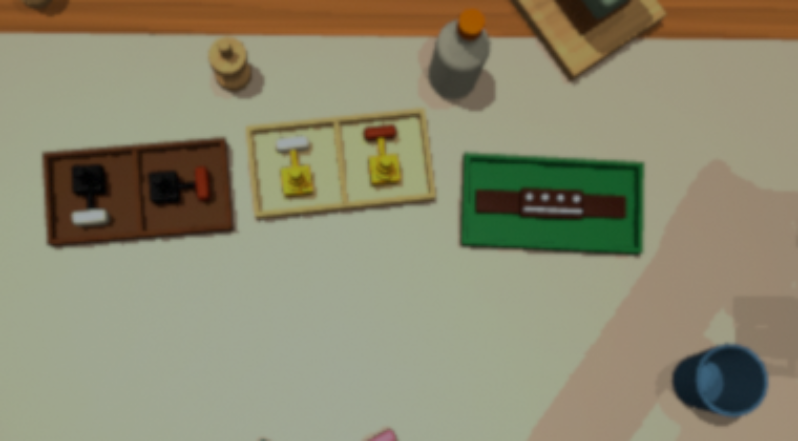

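All five parts sit centred and upright in the right trays. The bridge spans 476–626 px in a tray spanning 461–643, so it is centred, with its saddle and pins up. The cup and glue bottle are where they started.

```bash
python3 -c "
from bench import job; print(job.close_job())"
```

```text
the job is handed in; nothing more can be done
None
```

The job is done and handed in at about 47 s of the 104 s allowed. I placed the parts in the order you gave:

- **Gold tuning machines:** one in each maple bay, post up.
- **Black tuning machines:** one in each walnut bay, post up.
- **Bridge:** flat in the middle of the green tray, saddle side up.

**Last checks:** the final top picture and depth reading show all four posts upright, with tips at 53–55 mm including the 5 mm tray floor. The bridge's top is at about 17 mm, which is right for lying flat, and it is centred to within about a pixel. The cup, glue bottle and look-alikes were never touched, and the cup and bottle still stand. The highest force I saw at the end of any move was about 6.5 N.

**One disagreement:** the depth extents for the bridge in its tray read −74 to +81 mm. That is slightly lopsided, and I put it down to noise at the tray wall because the picture shows the bridge centred.

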